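Slide a loaded sample tray over the step onto the shaker deck and lock it in

TASK

Push the white tray with its two standing vials along the channel, over the small step and onto the metal deck; slide it, do not carry it. Keep it pressed against the rubber pads of the end stop with about 10 N for one full second (never more than 20 N), then let go and swing the red keeper bar fully shut behind the tray. Keep the vials standing and leave the dropper bottle and the beaker alone.

Things in the scene. Friction and masses are not known exactly. Their poses are not given: they have to be found in the camera images.
- dock: Fixed tray station, 336 x 110 mm; position and heading vary. Origin on the bench top under the step, mid channel; x along the channel in the sliding direction, z up. x < 0 (from -170 mm): blue loading shelf, top 30 mm above the bench; x > 0: aluminium deck, top 34 mm above it. Two steel rails, inner faces at y = +-41 mm, tops 46 mm above the bench, run the full length.
- tray: White open tray, 126 mm long, 76 wide, 22 high, floor 3 mm thick, walls flaring (longest at the rim), weighted, about 0.3 kg (varies), on the blue shelf in the channel, 3 mm free each side. Origin: centre of its underside; its own y is its long axis and points back, about the dock's -x; ends at y = +-63 mm. Push it on its rear end wall.
- end_stop: Fixed dark steel bar across the deck, carrying a pad plate with two rubber pads, 4 to 24 mm above the deck, on two brass screws. Origin on the deck, mid channel, where the pad faces are when screwed fully back (about 148 mm past the step); x as the dock's x. The pads are set 0 to 12 mm forward of it (towards -x), differently each time; this is not measured. They do not give.
- keeper (a joint): Angle a of the red keeper bar, rad: 0 fully shut (straight across the channel behind the tray, at its limit), starts open, 1.6 to 2.1. Vertical pivot at x = 0, y = +60 mm in the dock's frame; from there the bar points along (-sin a, -cos a). Swings stiffly (about 1 N at the knob), stays where left. Bar 10 mm wide, 7 thick, its middle 52.5 mm above the bench.
- keeper_knob (a point): Middle of the black round knob, 16 mm thick, 32 mm tall, that stands upright on the keeper bar 90 mm from the pivot; it spans 56 to 88 mm above the bench, this point is 72 mm above it.
- vial_red: Capped vial with red cap, 15 mm thick, 48 mm tall, standing loose in the tray. Origin at the centre of its base, z along it.
- vial_blue: Capped vial with blue cap, 15 mm thick, 48 mm tall, standing loose in the tray. Origin at the centre of its base, z along it.
- dropper: Black dropper bottle with grey tip, 33 mm thick, 82 mm tall, standing to the right of the station. Bystander. Origin at the centre of its base.
- beaker: Empty clear beaker, 71 mm wide, 82 mm tall, to the left of the station. Bystander. Origin at the centre of its base.
- lip (a point): Top edge of the 4 mm step between shelf and deck, mid channel; a steel lip bevelled at 38 degrees, which the tray rides up when pushed from behind with some 4 to 12 N (the push rises there, before the end stop is reached).
Things that resemble listed ones, but are neither listed nor needed, are in the scene too. Leave any green or orange look-alike of the tray alone.

How it is judged:
On the way, in this order (a step that is already met when the one before it is completed fails the run):
1. the whole tray is past the step, on the deck (x of tray in the frame of dock above 0.064 m and z of tray in the frame of dock above 0.032 m), for 0.05 s.
2. the tray is pressed against the end stop with 3 to 16 N for 0.6 s (contact force between tray and end_stop between 3 and 16 N), for 0.6 s.
3. the keeper bar is shut behind the tray (value of joint keeper below 0.12 rad), for 0.2 s.
At the end, for the whole second after the job is handed in: The keeper is shut (below 0.12 rad), the tray lies flat and at rest on the deck between it and the end stop (its middle over 70.5 mm past the step), and both vials stand upright in it (value of joint keeper below 0.12 rad and x of tray in the frame of dock above 0.0705 m and z of tray in the frame of dock below 0.037 m and angle between tray's own z axis and vertical below 0.05 rad and angle between each of vial_red, vial_blue's own z axis and vertical below 0.15 rad and horizontal distance between each of vial_red, vial_blue and tray below 0.055 m and linear speed of tray below 0.01 m/s); the robot touches nothing.
It fails at once if the tray is pressed on the end stop with more than 20 N (contact force between tray and end_stop above 20 N).
It fails at once if the tray is forced against the station (more than 25 N) (contact force between tray and dock above 25 N).
It fails at once if the tray is carried or tipped instead of slid (z of tray in the frame of dock above 0.044 m or angle between tray's own z axis and vertical above 0.2 rad).
It fails at once if a vial is tipped over (angle between any of vial_red, vial_blue's own z axis and vertical above 0.5 rad).
It fails at once if the dropper bottle or the beaker is disturbed (distance of any of dropper, beaker from where it was at the start of the episode above 0.02 m).
It also fails if it takes over 67 s, if anything falls off the work surface, if the arm or the gripper's body presses on something with over 40 N, if the wrist force passes 120 N, or if a joint passes its speed limit or range.

ROBOT

A 6-joint arm with a two-finger parallel gripper is mounted at the origin on a cart in front of the work surface, level with it; the furniture and walls round the work are solid. World frame = base frame: x ahead of the robot, y to its left, z up, the work surface at z = 0. Lengths are in m, angles in rad, forces in N, time in s.
With the tool pointing down it reaches from about 0.325 to 0.875 m from the base axis. Payload 4.4 kg.
Tool frame: the origin (TCP) lies at the very end of the fingers, on their centre line; the grasp point (between the pads) lies 19 mm behind it; z points along the fingers, y is the line along which they close (so a half turn about z gives the same grasp; the last joint's range is limited). The gripper opens to 85 mm and grips with 20 to 120 N. Pads are 22 mm wide; open, the fingers measure 114 mm over their backs; the gripper's body (76 mm by 85 mm) begins 54 mm behind the grasp point. The pads swing forward as they close: fully open they stand 13 mm farther back than shut.
Start: joints at [1.181, 0.207, 1.542, -0, 1.393, -0.15], TCP at [0.137, 0.559, 0.231] pointing down, gripper open.
Joint ranges: [-2.73, 2.73], [-0.86, 2.22], [0.23, 2.46], [-1.11, 4.25], [0.08, 2.63], [-2.82, 2.82]. Speed limits (rad/s): [2.79, 2.79, 3.14, 3.14, 3.14, 3.14].

INTERFACE

Orientations are given as a unit quaternion [x, y, z, w].
In Python, from plant import sense, capture, camera_params, sign_off, silhouettes, landmark_of gives the robot as it stands.
- The arm moves only by the tool move_arm, never from a script. Its argument "rows" is a list of rows, each a list of 3 entries, a list of its own where there are three numbers: the closure, from 0 (fully open) to 1 (shut), then the shift along the world's x, y, z normalised to -1 to 1, where 1 is 0.02 m, then the turn about the world's z normalised to -1 to 1, where 1 is 0.12 rad. A call has 1 to 20 rows; each row shifts and turns the commanded pose from where the row before left it; what a row does not reach is not made up. A row lasts 1/8 s, in which the tool goes at most 62.5 mm and 10.7 degrees, less where a joint would pass 70% of its speed; a pose out of reach is approached as far as the arm can. A call with a number of a shift or a turn outside -1 to 1 is refused whole. A call with a gripper value outside its range is refused whole. The fingers move at their own pace and stop on an object; "grip_force" is the grip in N (left out, the last holds). Time passes only in rows, so rows that do not move let the fingers close. It gives the time, the measured TCP pose, the force, the opening and the grip force at its end, in the units of the state.
- sense(): the state, without advancing time (a new reading comes with each control period).
- capture(name): name is "scene" or "side" or "wrist"; returns the picture (420x560x3 uint8, blue, green, red); there is no depth.
- camera_params(name): a dict with "fx", "fy", "cx", "cy" (pixels), "rvec" (rotation vector, rad) and "tvec" (3), from world to camera coordinates, as OpenCV has them. Camera axes: x right, y down, z forward; pixel columns grow to the right and rows downward; lengths in m; the calibration is good to about 2 mm. A picture is of the moment at which its call begins: read the wrist's pose just before it. camera_params takes no time and is no camera call; for the wrist camera it gives the pose at the moment of the call.
- sign_off(): hands the job in; it is judged then, once.
Trained networks look in the newest picture that a camera, given by its name, has taken for a name from the list of things; names that differ only in an ending like _2 or _b are one class to them, and where a whole thing is asked for, a point or a joint stands for the part that bears it (a point fixed in the world has none). Each returns a list of dicts, best first, with "p" (0 to 1); they miss things now and then, are a little off and sometimes report something else, mostly with a low value. They report only what shows in the picture. A call takes as long as a camera call. They do not tell look-alikes from the thing itself.
- silhouettes(thing, camera): "region" (420x560 bool, what is visible of it) and "box" ([left, top, right, bottom] in pixels, round what is visible of it).
- landmark_of(thing, camera): "pixel" ([column, row] in pixels: a listed point, or the origin of a listed thing).
The state is a dict: "time_s": time; "joint_pos": joint angles; "joint_vel": joint speeds; "tau": joint torques, N m; "tcp_pos": TCP position; "tcp_rot": TCP orientation; "contact_force": force on the tool from outside, world axes, zero at the start; "ft_torque": the same for the moment, N m; "width": opening from 0.0 (shut) to 1.0 (fully open); "finger_force": force on a finger pad.
Only numpy, scipy, OpenCV 4.12 (cv2) and the standard library are available. Lean on these libraries where they do the work, as an engineer would, in place of code of your own. Each camera call takes 0.05 s, during which the arm holds its last target. There are 200 camera calls.

## Working session

There is one attempt and no reset: what is moved stays moved. The work goes in short steps, Python scripts to look and compute and a tool call to move; the robot and the scene stay as the last step left them, time stands still between calls to the robot, and variables do not carry over. Pictures are saved under pics/ and viewed, at most 10 in all, crops included, and the job is handed in when it is done.

Besides the shell and the picture viewer there is one more tool, called after ">>>" by a JSON object that holds its "name" and its "arguments". move_arm: Moves the arm, as the interface text tells. Its arguments: {"type":"object","properties":{"rows":{"type":"array"},"grip_force":{"type":"number"}},"required":["rows"]}

```bash
mkdir -p pics; cat > h.py <<'E'
import numpy as np, cv2
from plant import sense, capture, camera_params, sign_off, silhouettes, landmark_of
def P(c):
    p=camera_params(c); K=np.array([[p['fx'],0,p['cx']],[0,p['fy'],p['cy']],[0,0,1]]); R=cv2.Rodrigues(np.array(p['rvec'],float))[0]
    return K,R,np.array(p['tvec'],float).reshape(3)
def onz(c,px,z,cam=None):
    K,R,t=cam or P(c); d=R.T@np.linalg.inv(K)@np.array([px[0],px[1],1.]); o=-R.T@t
    return o+d*(z-o[2])/d[2]
def proj(c,X,cam=None):
    K,R,t=cam or P(c); q=K@(R@np.array(X,float)+t); return q[:2]/q[2]
E
python3 - <<'E'
from h import *
s=sense(); print({k:np.round(v,3) for k,v in s.items()})
ims=[]
for c in ['scene','side','wrist']:
    im=capture(c); cv2.imwrite(f'pics/{c}0.png',im); 
    Z=dict(dock=0,tray=.03,end_stop=.034,keeper_knob=.072,vial_red=.033,vial_blue=.033,dropper=0,beaker=0,lip=.034)
    for n,z in Z.items():
        for d in landmark_of(n,c)[:3]:
            if d['p']>.2: print(c,n,round(d['p'],2),np.round(d['pixel'],0),np.round(onz(c,d['pixel'],z),3))
a=cv2.imread('pics/scene0.png');b=cv2.imread('pics/side0.png')
cv2.imwrite('pics/a.png',cv2.resize(np.vstack([a,b]),(0,0),fx=.714,fy=.714))
E
```

```text
{'time_s': np.float64(0.0), 'joint_pos': array([ 1.18 ,  0.207,  1.543, -0.   ,  1.394, -0.151]), 'joint_vel': array([-0.   , -0.002, -0.   ,  0.001, -0.001,  0.001]), 'tau': array([ 1.0000e-03, -3.8304e+01, -2.9160e+01, -0.0000e+00,  1.0000e-02,
        0.0000e+00]), 'tcp_pos': array([0.136, 0.558, 0.23 ]), 'tcp_rot': array([ 0.12 ,  0.993, -0.001, -0.   ]), 'contact_force': array([-0.181,  0.215, -0.237]), 'ft_torque': array([ 0.008, -0.044,  0.043]), 'finger_force': np.float64(0.0), 'width': np.float64(1.0)}
scene dock 0.83 [284. 247.] [0.578 0.017 0.   ]
scene tray 0.76 [192. 226.] [0.439 0.192 0.03 ]
scene tray 0.71 [253. 242.] [0.504 0.037 0.03 ]
scene tray 0.58 [302. 302.] [ 0.437 -0.198  0.03 ]
scene end_stop 0.75 [333. 221.] [ 0.715 -0.007  0.034]
scene keeper_knob 0.79 [235. 207.] [0.53  0.139 0.072]
scene vial_red 0.59 [264. 242.] [0.522 0.019 0.033]
scene vial_blue 0.7 [248. 242.] [0.492 0.04  0.033]
scene dropper 0.6 [404. 311.] [ 0.595 -0.31   0.   ]
scene beaker 0.96 [170. 202.] [0.498 0.411 0.   ]
scene lip 0.88 [286. 233.] [0.586 0.019 0.034]
scene lip 0.3 [250. 243.] [0.494 0.034 0.034]
side dock 0.6 [306. 234.] [0.578 0.037 0.   ]
side tray 0.68 [345. 207.] [ 0.482 -0.066  0.03 ]
side tray 0.58 [336. 225.] [0.507 0.044 0.03 ]
side tray 0.56 [363. 275.] [0.463 0.269 0.03 ]
side end_stop 0.64 [243. 210.] [ 0.736 -0.016  0.034]
side keeper_knob 0.75 [332. 227.] [0.523 0.141 0.072]
side vial_red 0.53 [326. 220.] [0.531 0.022 0.033]
side vial_red 0.29 [303. 184.] [ 0.59  -0.21   0.033]
side vial_blue 0.44 [342. 226.] [0.495 0.053 0.033]
side beaker 0.79 [352. 332.] [0.492 0.412 0.   ]
side beaker 0.5 [304. 185.] [ 0.589 -0.293  0.   ]
side lip 0.69 [305. 222.] [0.582 0.04  0.034]
wrist tray 0.62 [138. 398.] [0.434 0.246 0.03 ]
```

View pics/a.png

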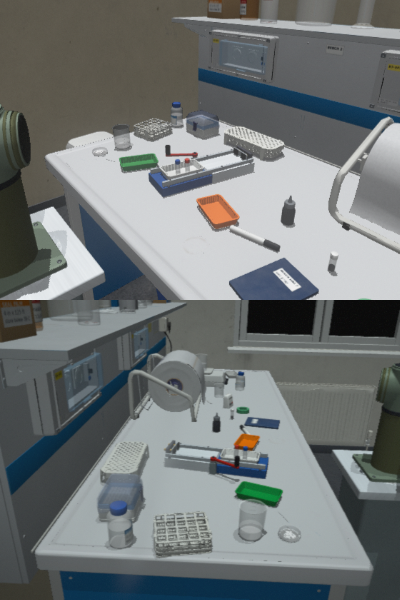

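The pictures show the station mid-bench with its tray near (253,242) in the scene view. The green and orange look-alikes lie either side of it, and the keeper is open on the left. Next I'll check the wrist camera's mounting.

```bash
python3 - <<'E'
from h import *
K,R,t=P('wrist'); print(K[0,0],-R.T@t-np.array(sense()['tcp_pos']),R[2],R[0])
E
```

```text
289.4468622648562 [-0.07825016  0.01885949  0.1437248 ] [ 0.30655608 -0.07535278 -0.94886528] [ 2.37723155e-01  9.71332894e-01 -3.34244481e-04]
```

>>> {"name": "move_arm", "arguments": {"rows": [[1,[1,-1,0.3],0],[1,[1,-1,0.3],0],[1,[1,-1,0.3],0],[1,[1,-1,0.3],0],[1,[1,-1,0.3],0],[1,[1,-1,0.3],0],[1,[1,-1,0.3],0],[1,[1,-1,0.3],0],[1,[1,-1,0.3],0],[1,[1,-1,0.3],0],[1,[1,-1,0.3],0],[1,[1,-1,0.3],0],[1,[0.5,-1,0],0],[1,[0.5,-1,0],0],[1,[0.5,-1,0],0],[1,[0.5,-1,0],0],[1,[0.5,-1,0],0],[1,[0,-1,0],0],[1,[0,-1,0],0],[1,[0,-1,0],0]]}}

```text
time_s: 4.0
tcp_pos: [0.4265, 0.1579, 0.3034]
tcp_rot: [0.12, 0.993, 0.0, 0.0]
contact_force: [0.4, 0.3, 0.1]
width: -0.001
finger_force: 0.0
```

>>> {"name": "move_arm", "arguments": {"rows": [[1,[0.6,-1,0],0],[1,[0.6,-1,0],0],[1,[0.6,-1,0],0],[1,[0.6,-1,0],0],[1,[0.6,-1,0],0],[1,[0,0,0],0],[1,[0,0,0],0]]}}

```text
time_s: 4.88
tcp_pos: [0.4862, 0.059, 0.3032]
tcp_rot: [0.12, 0.993, 0.0, -0.0]
contact_force: [-0.8, 0.1, 0.7]
width: 0.001
finger_force: 0.0
```

```bash
python3 - <<'E'
from h import *
c='wrist'; cam=P(c); im=capture(c); cv2.imwrite('pics/w1.png',im); print(sense()['tcp_pos'])
Z=dict(dock=0,tray=.03,end_stop=.034,keeper_knob=.072,vial_red=.033,vial_blue=.033,dropper=0,beaker=0,lip=.034)
for n,z in Z.items():
    for d in landmark_of(n,c)[:3]:
        if d['p']>.2: print(c,n,round(d['p'],2),np.round(d['pixel'],0),np.round(onz(c,d['pixel'],z,cam),3))
for n in ['tray','keeper','dock']:
    for d in silhouettes(n,c)[:3]:
        m=d['region'].astype(np.uint8); print(n,d['p'],d['box'],cv2.minAreaRect(cv2.findNonZero(m)))
E
```

```text
[0.48618926 0.05915274 0.3032684 ]
wrist dock 0.65 [269. 194.] [0.53  0.025 0.   ]
wrist dock 0.63 [280. 226.] [0.587 0.03  0.   ]
wrist tray 0.97 [384. 125.] [0.462 0.21  0.03 ]
wrist tray 0.89 [148. 188.] [ 0.469 -0.144  0.03 ]
wrist tray 0.71 [275. 185.] [0.511 0.042 0.03 ]
wrist keeper_knob 0.59 [340. 188.] [0.524 0.129 0.072]
wrist vial_red 0.72 [268. 195.] [0.522 0.027 0.033]
wrist vial_red 0.49 [265. 176.] [0.492 0.031 0.033]
wrist vial_blue 0.52 [269. 177.] [0.495 0.036 0.033]
wrist dropper 0.94 [ 98. 270.] [ 0.593 -0.301  0.   ]
wrist beaker 0.89 [514. 113.] [0.495 0.407 0.   ]
wrist lip 0.77 [277. 235.] [0.588 0.025 0.034]
tray 0.93 [354.4, 73.4, 429.8, 167.2] ((390.9635009765625, 119.4915771484375), (54.4160041809082, 96.9144515991211), 12.994616508483887)
tray 0.93 [96.8, 168.4, 184.1, 218.8] ((138.9832763671875, 191.85968017578125), (87.99789428710938, 49.71369552612305), 2.6630005836486816)
tray 0.84 [245.2, 142.6, 301.9, 232.4] ((271.9281921386719, 187.09706115722656), (87.14552307128906, 54.904319763183594), 87.83892822265625)
keeper 0.73 [311.2, 177.8, 352.2, 246.3] ((332.4922180175781, 212.53375244140625), (17.904850006103516, 72.8971176147461), 26.995838165283203)
keeper 0.4 [260.3, 168.8, 276.9, 189.7] ((270.5, 179.5), (17.0, 11.0), 90.0)
dock 0.86 [229.6, 118.3, 353.9, 288.9] ((295.5778503417969, 199.74749755859375), (166.74810791015625, 117.19818878173828), 83.58121490478516)
```

View pics/w1.png

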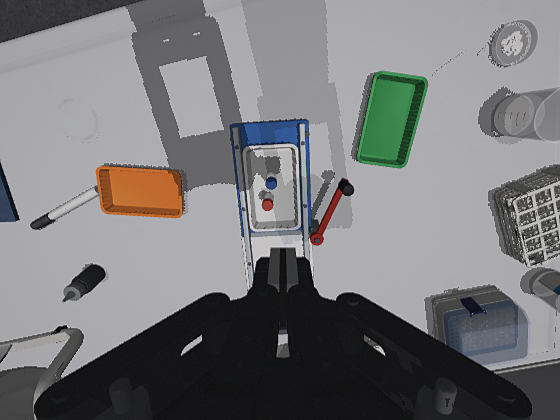

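The wrist view shows the blue shelf at its upper middle and the tray rim from (247,143) to (302,231). The vials stand at (271,183) and (268,204). The red keeper's pivot is at (316,239) and its knob at (347,186). I'll compute the geometry from these.

```bash
python3 - <<'E'
from h import *
for n,px,z in [('rearL',(299,143),.052),('rearR',(246,144),.052),('frontL',(302,231),.052),('frontR',(248,232),.052),('shelfL',(310,119),.03),('shelfR',(231,124),.03),('railL1',(301,125),.046),('railL2',(308,215),.046),('railR1',(243,128),.046),('railR2',(249,250),.046),('pivot',(316,239),.056),('knobtop',(348,186),.088)]:
    print(n,np.round(onz('wrist',px,z),4))
E
```

```text
rearL [0.4564 0.0883 0.052 ]
rearR [0.4407 0.0188 0.052 ]
frontL [0.5827 0.0644 0.052 ]
frontR [ 0.5653 -0.0139  0.052 ]
shelfL [0.4308 0.1109 0.03  ]
shelfR [0.4112 0.0029 0.03  ]
railL1 [0.4346 0.0963 0.046 ]
railL2 [0.5624 0.0784 0.046 ]
railR1 [0.4199 0.0199 0.046 ]
railR2 [ 0.597 -0.022  0.046]
pivot [0.5985 0.0819 0.056 ]
knobtop [0.5197 0.1363 0.088 ]
```

>>> {"name": "move_arm", "arguments": {"rows": [[1,[-0.7,0,0],0.25],[1,[-0.7,0,0],0],[1,[-0.7,0,-1],0],[1,[-0.7,0,-1],0],[1,[-0.7,0,-1],0],[1,[0,0,-1],0],[1,[0,0,-1],0],[1,[0,0,-1],0],[1,[0,0,-1],0],[1,[0,0,-1],0],[1,[0,0,-1],0],[1,[0,0,-1],0],[1,[0,0,-0.5],0],[1,[0,0,0],0],[1,[0,0,0],0]]}}

```text
time_s: 7.4
tcp_pos: [0.4172, 0.0585, 0.0941]
tcp_rot: [0.105, 0.995, 0.0, 0.001]
contact_force: [-0.2, 0.2, 0.7]
width: -0.003
finger_force: 0.0
```

```bash
python3 - <<'E'
from h import *
print({k:np.round(v,4) for k,v in sense().items() if k in('tcp_pos','tcp_rot','contact_force')})
cv2.imwrite('pics/w2.png',capture('wrist'))
E
```

```text
{'tcp_pos': array([0.4172, 0.0585, 0.0941]), 'tcp_rot': array([1.047e-01, 9.945e-01, 0.000e+00, 8.000e-04]), 'contact_force': array([-0.2158,  0.1794,  0.7048])}
```

View pics/w2.png

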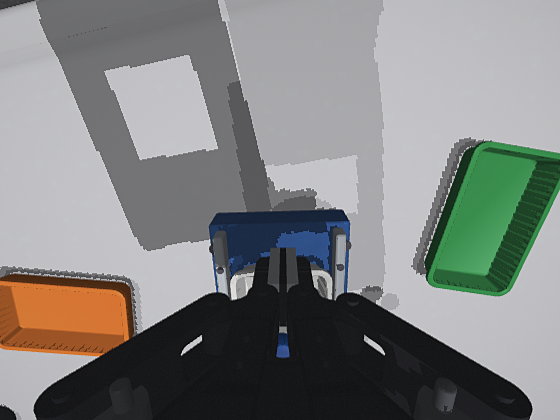

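The wrist view shows the shut fingers at column 282, centred between the rails (222 and 336) and behind the tray rim. I'll lower them and start the approach.

>>> {"name": "move_arm", "arguments": {"rows": [[1,[0,0,-0.8],0],[1,[0,0,-0.8],0],[1,[0,0,-0.6],0],[1,[0,0,-0.4],0],[1,[0,0,0],0],[1,[0.2,-0.042,0],0],[1,[0.2,-0.042,0],0],[1,[0.2,-0.042,0],0],[1,[0,0,0],0]]}}

```text
time_s: 8.57
tcp_pos: [0.4293, 0.0559, 0.0416]
tcp_rot: [0.105, 0.994, 0.0, 0.0]
contact_force: [-0.2, 0.2, -0.5]
width: -0.005
finger_force: 0.0
```

>>> {"name": "move_arm", "arguments": {"rows": [[1,[0.15,-0.032,0],0],[1,[0.15,-0.032,0],0],[1,[0.15,-0.032,0],0],[1,[0.15,-0.032,0],0],[1,[0.15,-0.032,0],0],[1,[0.15,-0.032,0],0],[1,[0.15,-0.032,0],0]]}}

```text
time_s: 9.45
tcp_pos: [0.4498, 0.0514, 0.0411]
tcp_rot: [0.105, 0.995, -0.0, 0.0]
contact_force: [-1.9, 0.2, -0.2]
width: 0.0
finger_force: 0.8
```

>>> {"name": "move_arm", "arguments": {"rows": [[1,[0.15,-0.032,0],0],[1,[0.15,-0.032,0],0],[1,[0.15,-0.032,0],0],[1,[0.15,-0.032,0],0],[1,[0.15,-0.032,0],0]]}}

```text
time_s: 10.07
tcp_pos: [0.4578, 0.0495, 0.0402]
tcp_rot: [0.104, 0.994, 0.0, -0.008]
contact_force: [-16.8, 3.4, 13.3]
width: -0.001
finger_force: 8.8
```

>>> {"name": "move_arm", "arguments": {"rows": [[1,[-0.15,0.032,0.05],0],[1,[0,0,0],0]]}}

```text
time_s: 10.32
tcp_pos: [0.462, 0.0489, 0.0424]
tcp_rot: [0.105, 0.995, -0.0, 0.001]
contact_force: [-2.1, 1.1, -0.4]
width: -0.002
finger_force: 0.6
```

```bash
python3 - <<'E'
from h import *
a=[]
for c in ['scene','side']:
    im=capture(c); r=(210,190,350,290) if c=='scene' else (220,180,380,280)
    a.append(cv2.resize(im[r[1]:r[3],r[0]:r[2]],(560,400 if c=='scene' else 350),interpolation=cv2.INTER_CUBIC)[:300])
cv2.imwrite('pics/b.png',np.vstack(a))
E
```

```text
(no output)
```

View pics/b.png

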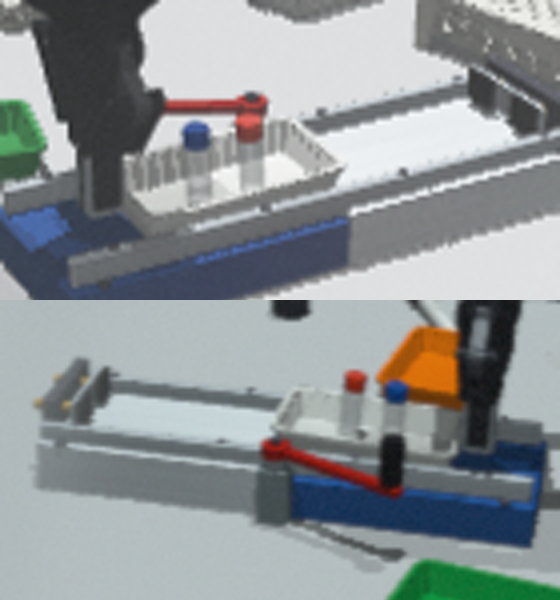

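Both vials are standing and the tray's front is at the lip. In the scene crop the front rim is near (340,170), past the blue/grey border. I'll go on gently.

>>> {"name": "move_arm", "arguments": {"rows": [[1,[0.08,-0.017,0.05],0],[1,[0.08,-0.017,0.05],0],[1,[0.08,-0.017,0],0]]}}

```text
time_s: 10.8
tcp_pos: [0.4667, 0.0479, 0.0445]
tcp_rot: [0.105, 0.994, 0.0, 0.0]
contact_force: [-1.7, 0.3, 0.3]
width: -0.003
finger_force: 1.2
```

>>> {"name": "move_arm", "arguments": {"rows": [[1,[0.08,-0.017,0],0],[1,[0.08,-0.017,0],0]]}}

```text
time_s: 11.05
tcp_pos: [0.4692, 0.0474, 0.0443]
tcp_rot: [0.105, 0.995, 0.0, -0.001]
contact_force: [-3.6, 0.9, 3.2]
width: 0.0
finger_force: 2.1
```

>>> {"name": "move_arm", "arguments": {"rows": [[1,[0.12,-0.026,0],0],[1,[0.12,-0.026,0],0],[1,[0.12,-0.026,0],0],[1,[0.12,-0.026,0],0],[1,[0.12,-0.026,0],0],[1,[0.12,-0.026,0],0]]}}

```text
time_s: 11.8
tcp_pos: [0.4841, 0.0441, 0.0443]
tcp_rot: [0.105, 0.995, -0.0, -0.0]
contact_force: [-4.3, 1.0, 3.3]
width: -0.001
finger_force: 2.0
```

>>> {"name": "move_arm", "arguments": {"rows": [[1,[0.12,-0.026,0],0],[1,[0.12,-0.026,0],0],[1,[0.12,-0.026,0],0],[1,[0.12,-0.026,0],0],[1,[0.12,-0.026,0],0],[1,[0.12,-0.026,0],0]]}}

```text
time_s: 12.55
tcp_pos: [0.4986, 0.041, 0.0443]
tcp_rot: [0.105, 0.995, -0.0, 0.0]
contact_force: [-3.1, 0.6, 1.7]
width: 0.001
finger_force: 1.6
```

>>> {"name": "move_arm", "arguments": {"rows": [[1,[0.12,-0.026,0],0],[1,[0.12,-0.026,0],0],[1,[0.12,-0.026,0],0],[1,[0.12,-0.026,0],0],[1,[0.12,-0.026,0],0],[1,[0.12,-0.026,0],0]]}}

```text
time_s: 13.3
tcp_pos: [0.5129, 0.0379, 0.0443]
tcp_rot: [0.105, 0.995, 0.0, 0.0]
contact_force: [-2.0, 1.2, 0.7]
width: 0.004
finger_force: 1.3
```

>>> {"name": "move_arm", "arguments": {"rows": [[1,[0.12,-0.026,0],0],[1,[0.12,-0.026,0],0],[1,[0.12,-0.026,0],0],[1,[0.12,-0.026,0],0],[1,[0.12,-0.026,0],0],[1,[0.12,-0.026,0],0]]}}

```text
time_s: 14.05
tcp_pos: [0.527, 0.0349, 0.0443]
tcp_rot: [0.105, 0.995, 0.0, -0.0]
contact_force: [-4.2, -0.1, 2.1]
width: 0.001
finger_force: 2.1
```

>>> {"name": "move_arm", "arguments": {"rows": [[1,[0.12,-0.026,0],0],[1,[0.12,-0.026,0],0],[1,[0.12,-0.026,0],0],[1,[0.12,-0.026,0],0],[1,[0.12,-0.026,0],0],[1,[0.12,-0.026,0],0]]}}

```text
time_s: 14.8
tcp_pos: [0.5406, 0.0319, 0.0442]
tcp_rot: [0.105, 0.995, 0.0, -0.001]
contact_force: [-7.7, 1.9, 6.6]
width: 0.001
finger_force: 3.8
```

>>> {"name": "move_arm", "arguments": {"rows": [[1,[0.08,-0.017,0.03],0],[1,[0.08,-0.017,0.03],0],[1,[0.08,-0.017,0.03],0]]}}

```text
time_s: 15.18
tcp_pos: [0.5467, 0.0306, 0.0463]
tcp_rot: [0.105, 0.995, -0.0, 0.0]
contact_force: [-1.5, -0.4, -0.2]
width: 0.002
finger_force: 0.7
```

>>> {"name": "move_arm", "arguments": {"rows": [[1,[0.08,-0.017,0.03],0],[1,[0.08,-0.017,0.03],0],[1,[0.08,-0.017,0.03],0]]}}

```text
time_s: 15.55
tcp_pos: [0.5514, 0.0296, 0.0478]
tcp_rot: [0.105, 0.995, -0.0, 0.0]
contact_force: [-1.0, 0.1, -1.7]
width: -0.001
finger_force: 0.7
```

>>> {"name": "move_arm", "arguments": {"rows": [[1,[0.1,-0.021,0],0],[1,[0.1,-0.021,0],0],[1,[0.1,-0.021,0],0],[1,[0.1,-0.021,0],0],[1,[0.1,-0.021,0],0],[1,[0.1,-0.021,0],0]]}}

```text
time_s: 16.3
tcp_pos: [0.5633, 0.0271, 0.0479]
tcp_rot: [0.105, 0.995, -0.0, -0.0]
contact_force: [-1.6, 1.0, -0.9]
width: 0.003
finger_force: 0.7
```

>>> {"name": "move_arm", "arguments": {"rows": [[1,[0.1,-0.021,0],0],[1,[0.1,-0.021,0],0],[1,[0.1,-0.021,0],0],[1,[0.1,-0.021,0],0]]}}

```text
time_s: 16.8
tcp_pos: [0.5713, 0.0254, 0.0479]
tcp_rot: [0.105, 0.995, -0.0, -0.0]
contact_force: [-2.0, 0.5, -1.0]
width: 0.001
finger_force: 0.7
```

```bash
python3 - <<'E'
from h import *
a=[]
for c in ['scene','side']:
    im=capture(c); r=(210,190,350,290) if c=='scene' else (220,180,380,280)
    a.append(cv2.resize(im[r[1]:r[3],r[0]:r[2]],(560,400 if c=='scene' else 350),interpolation=cv2.INTER_CUBIC)[:300])
cv2.imwrite('pics/b2.png',np.vstack(a))
E
```

```text
(no output)
```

View pics/b2.png

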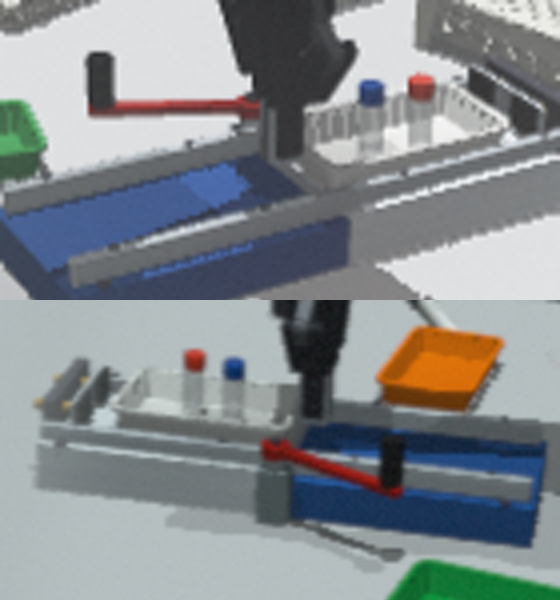

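The tray lies flat on the deck with both vials upright and a small gap left to the pads at (110,395) in the side view. I'll approach in 1 mm steps.

>>> {"name": "move_arm", "arguments": {"rows": [[1,[0.05,-0.0105,0],0],[1,[0.05,-0.0105,0],0],[1,[0.05,-0.0105,0],0],[1,[0.05,-0.0105,0],0],[1,[0.05,-0.0105,0],0],[1,[0.05,-0.0105,0],0],[1,[0.05,-0.0105,0],0],[1,[0.05,-0.0105,0],0],[1,[0.05,-0.0105,0],0],[1,[0.05,-0.0105,0],0]]}}

```text
time_s: 18.15
tcp_pos: [0.5812, 0.0233, 0.0479]
tcp_rot: [0.105, 0.995, 0.0, -0.0]
contact_force: [-2.6, 1.1, 1.5]
width: 0.0
finger_force: 1.5
```

>>> {"name": "move_arm", "arguments": {"rows": [[1,[0.05,-0.0105,0],0],[1,[0.05,-0.0105,0],0],[1,[0.05,-0.0105,0],0]]}}

```text
time_s: 18.52
tcp_pos: [0.5842, 0.0227, 0.0479]
tcp_rot: [0.105, 0.995, -0.0, -0.0]
contact_force: [-2.3, -0.5, 1.2]
width: -0.002
finger_force: 1.5
```

>>> {"name": "move_arm", "arguments": {"rows": [[1,[0.05,-0.0105,0],0],[1,[0.05,-0.0105,0],0]]}}

```text
time_s: 18.77
tcp_pos: [0.5863, 0.0223, 0.0479]
tcp_rot: [0.105, 0.995, -0.0, 0.0]
contact_force: [-3.2, 1.7, 0.7]
width: 0.003
finger_force: 1.5
```

>>> {"name": "move_arm", "arguments": {"rows": [[1,[0.05,-0.0105,0],0],[1,[0.05,-0.0105,0],0],[1,[0.05,-0.0105,0],0]]}}

```text
time_s: 19.15
tcp_pos: [0.5883, 0.0218, 0.0478]
tcp_rot: [0.105, 0.995, 0.0, -0.001]
contact_force: [-6.6, 2.4, 5.3]
width: 0.003
finger_force: 3.4
```

>>> {"name": "move_arm", "arguments": {"rows": [[1,[0.05,-0.0105,0],0],[1,[0.05,-0.0105,0],0],[1,[0.05,-0.0105,0],0]]}}

```text
time_s: 19.52
tcp_pos: [0.5885, 0.0218, 0.0477]
tcp_rot: [0.105, 0.995, 0.0, -0.004]
contact_force: [-14.2, 2.8, 12.7]
width: -0.004
finger_force: 7.0
```

>>> {"name": "move_arm", "arguments": {"rows": [[1,[0.05,-0.0105,0],0],[1,[0.05,-0.0105,0],0]]}}

```text
time_s: 19.77
tcp_pos: [0.5886, 0.0218, 0.0476]
tcp_rot: [0.104, 0.995, 0.0, -0.007]
contact_force: [-18.4, 3.0, 15.8]
width: -0.002
finger_force: 9.2
```

>>> {"name": "move_arm", "arguments": {"rows": [[1,[-0.15,0.032,0],0],[1,[0,0,0],0]]}}

```text
time_s: 20.02
tcp_pos: [0.5885, 0.0219, 0.0476]
tcp_rot: [0.105, 0.995, 0.0, -0.003]
contact_force: [-9.6, 2.2, 6.6]
width: -0.003
finger_force: 4.7
```

>>> {"name": "move_arm", "arguments": {"rows": [[1,[0,0,0],0],[1,[0,0,0],0],[1,[0,0,0],0],[1,[0,0,0],0],[1,[0,0,0],0],[1,[0,0,0],0],[1,[0,0,0],0],[1,[0,0,0],0],[1,[0,0,0],0],[1,[0,0,0],0]]}}

```text
time_s: 21.28
tcp_pos: [0.5885, 0.0218, 0.0476]
tcp_rot: [0.105, 0.995, 0.0, -0.003]
contact_force: [-8.6, 2.5, 6.8]
width: -0.004
finger_force: 4.8
```

>>> {"name": "move_arm", "arguments": {"rows": [[1,[-0.2,0.042,0],0],[1,[-0.4,0.085,0],0],[1,[-0.6,0.13,0],0],[1,[-0.8,0.17,0],0],[1,[0,0,0.8],0],[1,[0,0,1],0],[1,[0,0,1],0],[1,[0,0,1],0],[1,[0,0.6,1],0],[1,[0,0.6,1],0],[1,[0,0.6,1],0],[1,[0,0.6,1],0],[1,[0,0.6,0],0],[1,[0,0.6,0],0],[1,[0,0,0],0],[1,[0,0,0],0]]}}

```text
time_s: 23.28
tcp_pos: [0.5506, 0.1016, 0.2029]
tcp_rot: [0.105, 0.995, -0.0, -0.001]
contact_force: [-0.1, -0.3, -0.6]
width: 0.001
finger_force: 0.0
```

```bash
python3 - <<'E'
from h import *
print(sense()['tcp_pos'])
c='wrist'; cam=P(c); im=capture(c); cv2.imwrite('pics/w3.png',im)
for d in landmark_of('keeper_knob',c)[:2]: print(d['p'],d['pixel'],onz(c,d['pixel'],.072,cam))
for c in ['scene','side']:
    capture(c)
    for d in landmark_of('keeper_knob',c)[:1]: print(c,d['p'],d['pixel'],onz(c,d['pixel'],.072))
E
```

```text
[0.55062099 0.10163136 0.20286483]
0.84 [310.7, 164.5] [0.52696176 0.13374041 0.072     ]
scene 0.82 [235.4, 212.6] [0.51301753 0.11525863 0.072     ]
side 0.71 [332.4, 227.2] [0.52193719 0.14326673 0.072     ]
```

View pics/w3.png

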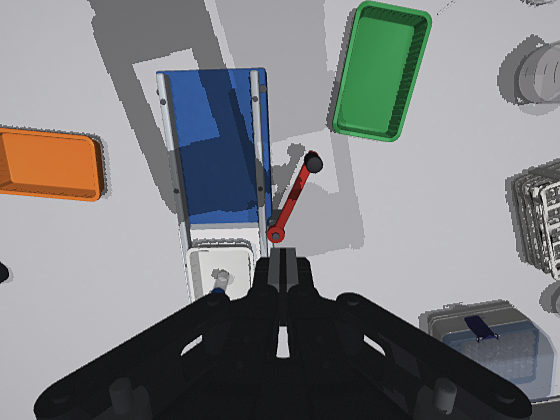

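The wrist view shows the tray on the deck, with its rear rim at about (222,243). The keeper pivot is at (276,233) and the knob top at (314,164).

```bash
python3 - <<'E'
from h import *
for n,px,z in [('piv',(276,233),.058),('knobtop',(314,163),.088),('rim',(222,244),.056),('shelfL',(267,69),.03),('shelfR',(156,73),.03)]: print(n,onz('wrist',px,z))
p=onz('wrist',(276,233),.058)[:2];k=onz('wrist',(314,163),.088)[:2]
h=-.21;ex=np.array([np.cos(h),np.sin(h)]);ey=np.array([-np.sin(h),np.cos(h)])
d=k-p;print(np.linalg.norm(d),'a',np.arctan2(-d@ex,-d@ey))
p0=np.array([.587,.024])+.06*ey; print('p0',p0)
for a in [1.9,1.6,1.3,1.,.7,.4,.2,.1,0]:
    print(a,np.round(p-.09*(np.sin(a)*ex+np.cos(a)*ey),4))
E
```

```text
piv [0.59681381 0.08405773 0.058     ]
knobtop [0.52395161 0.13593293 0.088     ]
rim [0.59814714 0.02223822 0.056     ]
shelfL [0.43251156 0.11054423 0.03      ]
shelfR [0.41277804 0.00069693 0.03      ]
0.08944235639482224 a 1.9795062010713733
p0 [0.59950759 0.08268185]
1.9 [0.5196 0.1303]
1.6 [0.5094 0.1054]
1.3 [0.507  0.0786]
1.0 [0.5126 0.0523]
0.7 [0.5258 0.0288]
0.4 [0.5453 0.0103]
0.2 [0.5609 0.0015]
0.1 [ 0.5694 -0.0017]
0 [ 0.5781 -0.004 ]
```

>>> {"name": "move_arm", "arguments": {"rows": [[0.5,[-0.4,0.5,0],-0.85],[0.5,[-0.4,0.5,0],-0.85],[0.5,[-0.5,0.7,0],-0.85],[0.5,[0,0,-1],-0.85],[0.5,[0,0,-1],0],[0.5,[0,0,-1],0],[0.5,[0,0,-1],0],[0.5,[0,0,-1],0],[0.5,[0,0,0],0],[0.5,[0,0,0],0]]}}

```text
time_s: 24.82
tcp_pos: [0.5258, 0.1357, 0.1046]
tcp_rot: [0.304, 0.953, 0.0, 0.001]
contact_force: [0.7, 0.9, -0.3]
width: 0.495
finger_force: 0.0
```

```bash
python3 - <<'E'
from h import *
print(sense()['tcp_pos'],sense()['width'],sense()['joint_pos'])
c='wrist'; im=capture(c)[150:400,150:450]
cv2.imwrite('pics/w4.png',cv2.resize(im,(0,0),fx=1.8,fy=1.8)); print(proj(c,sense()['tcp_pos']),proj(c,[.524,.136,.088]))
E
```

```text
[0.52581197 0.13574816 0.10464102] 0.49512514595304546 [ 9.32503398e-02  2.78356456e-01  1.73635143e+00 -9.59824107e-06
  1.12568137e+00 -8.59556696e-01]
[282.81600539 260.08794277] [280.90665688 243.51639157]
```

View pics/w4.png

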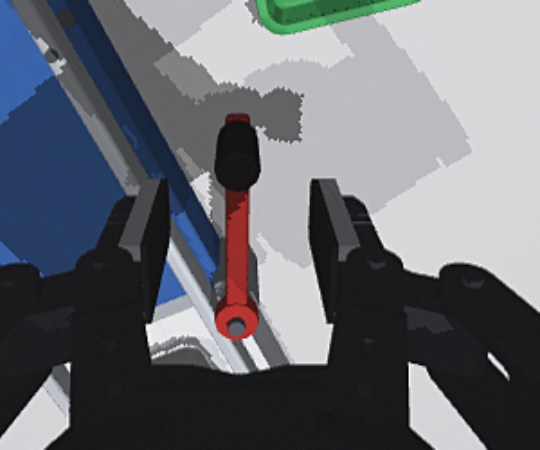

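The knob top at crop (237,170) is midway between the open fingers, matching the prediction. I'll descend and cage it.

>>> {"name": "move_arm", "arguments": {"rows": [[0.5,[0,0,-0.7],0],[0.5,[0,0,-0.7],0],[0.5,[0,0,-0.5],0],[0.7,[0,0,0],0],[0.74,[0,0,0],0],[0.74,[0,0,0],0],[0.74,[0,0,0],0]]}}

```text
time_s: 25.75
tcp_pos: [0.5256, 0.1359, 0.0664]
tcp_rot: [0.304, 0.953, 0.0, 0.0]
contact_force: [-0.3, -0.3, -0.3]
width: 0.259
finger_force: 0.0
```

```bash
python3 - <<'E'
from h import *
h=-.21;ex=np.array([np.cos(h),np.sin(h)]);ey=np.array([-np.sin(h),np.cos(h)])
p=np.array([.597,.084]);pos=np.array(sense()['tcp_pos'])[:2]; a=1.98;r0=pos
q=lambda a:p-.09*(np.sin(a)*ex+np.cos(a)*ey)
print(pos,q(a),sense()['width'])
prev=q(a)
for i in range(20):
    a-=.1; n=q(a); print(round(a,2),np.round((n-prev)/.02,2)); prev=n
E
```

```text
[0.52559373 0.13585046] [0.52370932 0.13623482] 0.258633019412532
1.88 [-0.24 -0.38]
1.78 [-0.2 -0.4]
1.68 [-0.16 -0.42]
1.58 [-0.12 -0.43]
1.48 [-0.08 -0.44]
1.38 [-0.03 -0.45]
1.28 [ 0.01 -0.45]
1.18 [ 0.06 -0.45]
1.08 [ 0.1  -0.44]
0.98 [ 0.15 -0.43]
0.88 [ 0.19 -0.41]
0.78 [ 0.23 -0.39]
0.68 [ 0.27 -0.36]
0.58 [ 0.3  -0.33]
0.48 [ 0.33 -0.3 ]
0.38 [ 0.36 -0.27]
0.28 [ 0.39 -0.23]
0.18 [ 0.41 -0.19]
0.08 [ 0.42 -0.15]
-0.02 [ 0.44 -0.11]
```

Swing in two parts, turning 0.1 rad (0.83) per row.

>>> {"name": "move_arm", "arguments": {"rows": [[0.74,[-0.24,-0.38,0],0.83],[0.74,[-0.2,-0.4,0],0.83],[0.74,[-0.16,-0.42,0],0.83],[0.74,[-0.12,-0.43,0],0.83],[0.74,[-0.08,-0.44,0],0.83],[0.74,[-0.03,-0.45,0],0.83],[0.74,[0.01,-0.45,0],0.83],[0.74,[0.06,-0.45,0],0.83]]}}

```text
time_s: 26.75
tcp_pos: [0.5102, 0.0674, 0.0664]
tcp_rot: [-0.091, 0.996, 0.0, 0.0]
contact_force: [0.5, -0.1, 0.2]
width: 0.253
finger_force: 0.4
```

>>> {"name": "move_arm", "arguments": {"rows": [[0.74,[0.1,-0.44,0],0.83],[0.74,[0.15,-0.43,0],0.83],[0.74,[0.19,-0.41,0],0.83],[0.74,[0.23,-0.39,0],0.83],[0.74,[0.27,-0.36,0],0.83],[0.74,[0.3,-0.33,0],0.83]]}}

```text
time_s: 27.5
tcp_pos: [0.535, 0.0202, 0.0662]
tcp_rot: [-0.38, 0.925, 0.0, 0.0]
contact_force: [-0.3, 1.4, -0.3]
width: 0.26
finger_force: 0.4
```

>>> {"name": "move_arm", "arguments": {"rows": [[0.74,[0.33,-0.3,0],0.83],[0.74,[0.36,-0.27,0],0.83],[0.74,[0.39,-0.23,0],0.83],[0.74,[0.41,-0.19,0],0.83]]}}

```text
time_s: 28.0
tcp_pos: [0.5662, 0.0141, 0.0655]
tcp_rot: [-0.545, 0.839, -0.011, -0.008]
contact_force: [0.1, -0.4, -0.1]
width: 0.26
finger_force: 0.1
```

>>> {"name": "move_arm", "arguments": {"rows": [[0.74,[0,0,0],0],[0.74,[0,0,0],0]]}}

```text
time_s: 28.25
tcp_pos: [0.5659, 0.0156, 0.0653]
tcp_rot: [-0.545, 0.839, -0.01, -0.008]
contact_force: [0.6, -0.0, -0.1]
width: 0.259
finger_force: 0.0
```

```bash
python3 - <<'E'
from h import *
s=sense();print(s['tcp_pos'],s['tcp_rot'],s['width'],s['joint_pos'],s['contact_force'])
c='wrist'; im=capture(c)[120:400,100:460]
im2=capture('side')[180:280,220:380]
cv2.imwrite('pics/w5.png',np.vstack([im,cv2.resize(im2,(360,225))])); print(proj(c,s['tcp_pos']))
E
```

```text
[0.56586156 0.01562871 0.0652712 ] [-0.54464458  0.83856922 -0.01003312 -0.00795487] 0.25921537383074933 [-0.11081334  0.38010405  1.69567478 -0.02926195  1.06557362 -2.81948614] [ 0.60688712 -0.0083718  -0.14052235]
[283.50532343 262.04342556]
```

View pics/w5.png

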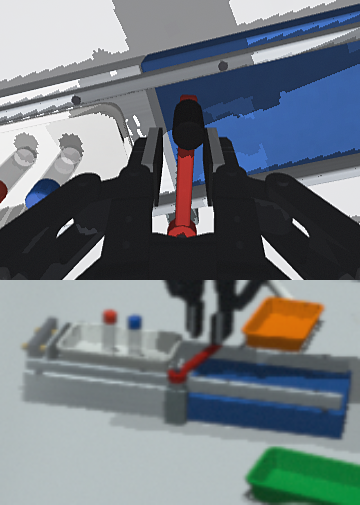

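The knob is still caged, at crop (188,120), and the bar is nearly shut. The last joint reached its range limit, so I'll turn back a little and finish by translation.

>>> {"name": "move_arm", "arguments": {"rows": [[0.7,[0,0,0],-0.9],[0.65,[0,0,0],-0.9],[0.6,[0,0,0],-0.9],[0.6,[0,0,0],0],[0.6,[0,0,0],0]]}}

```text
time_s: 28.98
tcp_pos: [0.5658, 0.0148, 0.0653]
tcp_rot: [-0.403, 0.915, -0.009, -0.009]
contact_force: [-0.5, -0.4, -0.4]
width: 0.401
finger_force: 0.0
```

```bash
python3 - <<'E'
from h import *
s=sense();print(s['tcp_pos'],s['tcp_rot'],s['width'],s['joint_pos'],s['contact_force'])
c='wrist'; cam=P(c); im=capture(c)
for d in landmark_of('keeper_knob',c)[:2]: print(d['p'],d['pixel'],onz(c,d['pixel'],.072,cam))
E
```

```text
[0.56584566 0.01484806 0.06533096] [-0.40254103  0.91531271 -0.00864667 -0.00941301] 0.4011257018184005 [-0.11286972  0.38434675  1.68944211 -0.02775263  1.07553591 -2.49903513] [-0.54399431 -0.4456791  -0.41303356]
0.55 [276.8, 242.9] [0.55893163 0.00215374 0.072     ]
```

>>> {"name": "move_arm", "arguments": {"rows": [[0.6,[-0.2,-0.3,0],0],[0.7,[-0.15,-0.35,0],0],[0.74,[0,0,0],0],[0.74,[0,0,0],0],[0.74,[0.3,-0.1,0],0],[0.74,[0.3,-0.1,0],0],[0.74,[0.3,-0.1,0],0],[0.74,[0,0,0],0]]}}

```text
time_s: 30.08
tcp_pos: [0.578, -0.0043, 0.0655]
tcp_rot: [-0.402, 0.916, -0.009, -0.009]
contact_force: [-0.6, 0.1, 0.4]
width: 0.258
finger_force: 0.0
```

Now push against the limit until the force rises.

>>> {"name": "move_arm", "arguments": {"rows": [[0.74,[0.15,-0.03,0],0],[0.74,[0.15,-0.03,0],0],[0.74,[0,0,0],0]]}}

```text
time_s: 30.45
tcp_pos: [0.5833, -0.0053, 0.0654]
tcp_rot: [-0.402, 0.916, -0.009, -0.009]
contact_force: [-0.4, 0.0, 0.2]
width: 0.257
finger_force: 0.0
```

>>> {"name": "move_arm", "arguments": {"rows": [[0.74,[0.1,-0.02,0],0],[0.74,[0.1,-0.02,0],0],[0.74,[0,0,0],0]]}}

```text
time_s: 30.82
tcp_pos: [0.5851, -0.0053, 0.0649]
tcp_rot: [-0.402, 0.916, -0.007, -0.011]
contact_force: [-5.1, 1.5, 2.7]
width: 0.26
finger_force: 2.6
```

>>> {"name": "move_arm", "arguments": {"rows": [[0.74,[0.1,-0.02,0],0],[0.74,[0,0,0],0],[0.74,[0,0,0],0]]}}

```text
time_s: 31.2
tcp_pos: [0.5854, -0.0051, 0.0645]
tcp_rot: [-0.402, 0.915, -0.006, -0.013]
contact_force: [-9.2, 3.2, 5.6]
width: 0.264
finger_force: 4.2
```

>>> {"name": "move_arm", "arguments": {"rows": [[0.74,[-0.15,0.03,0],0],[0.74,[-0.1,0.02,0],0],[0.65,[0,0,0],0],[0.65,[0,0,0],0],[0.65,[0,0,0.4],0],[0.65,[0,0,0.8],0],[0.65,[0,0,1],0],[0.65,[0,0,1],0],[0.65,[0,0,1],0],[0.65,[-0.5,0,1],0],[0.65,[-1,0,1],0],[0.65,[-1,0,0],0],[0.65,[-1,0,0],0],[0.65,[0,0,0],0],[0.65,[0,0,0],0]]}}

```text
time_s: 33.08
tcp_pos: [0.515, -0.0056, 0.1904]
tcp_rot: [-0.402, 0.916, -0.009, -0.008]
contact_force: [0.0, -0.3, 0.6]
width: 0.35
finger_force: 0.0
```

```bash
python3 - <<'E'
from h import *
print(sense()['tcp_pos'],sense()['contact_force'])
a=[]
for c in ['scene','side']:
    im=capture(c); r=(210,190,350,290) if c=='scene' else (220,180,380,280)
    a.append(cv2.resize(im[r[1]:r[3],r[0]:r[2]],(560,400 if c=='scene' else 350),interpolation=cv2.INTER_CUBIC)[:300])
cv2.imwrite('pics/b3.png',np.vstack(a))
c='wrist'; cam=P(c); capture(c)
for d in landmark_of('keeper_knob',c)[:2]: print(d['p'],d['pixel'],onz(c,d['pixel'],.072,cam))
E
```

```text
[ 0.51501274 -0.00561654  0.19040044] [ 0.03791686 -0.30774799  0.63362017]
0.94 [232.4, 241.6] [ 0.58107742 -0.00992487  0.072     ]
```

View pics/b3.png

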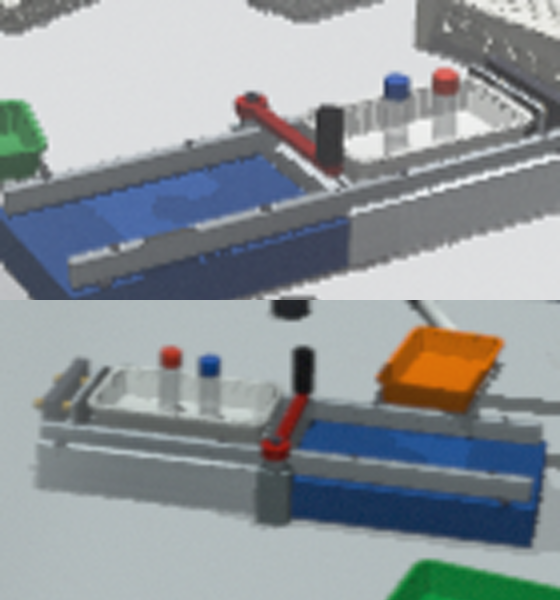

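The keeper lies straight across the channel behind the tray, with its knob where the shut position predicts. The tray is against the pads, both vials are upright, and the arm is clear.

```bash
python3 -c "
from plant import sign_off; print(sign_off())"
```

```text
the job is handed in; nothing more can be done
None
```

I handed the job in after about 33 s of robot time: the tray is on the deck against the end stop, the keeper is shut, both vials are upright, and the press was held at about 10 N for over a second after briefly reading 18–19 N at the tool; the hand-in returned no verdict.

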